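# Shut and latch the door of a control enclosure

### The arm

A 6-joint arm with a two-finger parallel gripper is mounted at the origin on the work surface. World frame = base frame: x ahead of the robot, y to its left, z up, the work surface at z = 0. Lengths are in m, angles in degrees, forces in N, time in s.
With the tool pointing down it reaches from about 0.4 to 0.825 m from the base axis. Payload 7 kg.
Tool frame: the origin (TCP) lies midway between the tips of the shut fingers; the grasp point (between the pads) lies r.grasp_offset behind it (r.grasp_offset is the distance from the TCP to the grasp point, in m); x points along the fingers, z is the direction in which the jaws open and shut, and the axes are right-handed (so a half turn about x gives the same grasp; the last joint's range is limited). The gripper opens to 88 mm and grips with 3 to 60 N. Pads are 19 mm wide; open, the fingers measure 130 mm over their backs; the gripper's body (78 mm by 193 mm) begins 47 mm behind the grasp point.
Start: joints at [-57.462, 20.546, 0.682, 0, -70.136, -16.507], TCP at [0.186, -0.649, 0.227] pointing down, gripper open.
Joint ranges: [-176.03, 176.03], [-82.01, 121.73], [-58.28, 71.71], [-173.87, 95.51], [-174.79, -0.11], [-173.66, 173.66]. Speed limits (degrees/s): [136.94, 136.94, 172.46, 180, 180, 180].

### API

Orientations are given as [roll, pitch, yaw] about the fixed x, y, z axes, in that order (R = Rz(yaw) Ry(pitch) Rx(roll)).
In Python, from plant import readout, vision, close_job, r gives the robot as it stands.
- The arm moves only by the shell command python3 -m handwheel 'ROWS' [OPENING] [FORCE]. ROWS is JSON, a list that holds one entry, the list of rows, each a list of 4 numbers: the shift along the world's x, y, z in units of 40 mm (1.0 is 40 mm), then the turn about the world's z in units of 5 degrees (1.0 is 5 degrees). In form: [[[tx, ty, tz, roll], ...]]. A call has 1 to 8 rows; each row shifts and turns the pose as measured when the row begins; what a row does not reach is not made up. A row lasts 1/10 s, in which the tool goes at most 50 mm and 8.59 degrees, less where a joint would pass 70% of its speed; a pose out of reach is approached as far as the arm can. A call is refused whole if a number of a shift passes 1 or a number of a turn 1, either way. A call with a gripper value outside its range is refused whole. OPENING is the finger opening in mm, from 0 to 87.6, set as the call begins (- or left out, the last holds). The fingers move at their own pace and stop on an object; FORCE is the grip in N (left out, the last holds). Time passes only in rows, so rows that do not move let the fingers close. It gives the time, the measured TCP pose, the force and the opening at its end, in the units of the state.
- readout.get_state(): the state, without advancing time (a new reading comes with each control period).
- vision.capture(name): name is "scene" or "top"; returns the picture (420x560x3 uint8, blue, green, red); there is no depth.
- vision.get_calibration(name): a dict with "intrinsics" (3x3 intrinsics, pixels), "pose" (4x4, takes a point from camera to world coordinates). Camera axes: x right, y up, looking along -z (the intrinsics and any distortion apply to the point x, -y, -z); pixel columns grow to the right and rows downward; lengths in m; the calibration is good to about 2 mm. A picture is of the moment at which its call begins. get_calibration takes no time and is no camera call.
- close_job(): hands the job in, once; it reports no verdict.
The state is a dict: "time_s": time; "joints": joint angles; "qd": joint speeds; "joint_torque": joint torques, N m; "tcp_pos": TCP position; "eef_rot": TCP orientation; "contact_force": force on the tool from outside, world axes, zero at the start; "moment": the same for the moment, N m; "gripper_width": finger opening in m.
Only numpy, scipy, OpenCV 4.12 (cv2) and the standard library are available. Lean on these libraries where they do the work, as an engineer would, in place of code of your own. Each camera call takes 0.05 s, during which the arm holds its last target.

### The job

The grey control enclosure lies on its back on the bench with its door standing open. With your fingertips push the door down shut, then set a fingertip in the slot of the dial in the door and turn it clockwise, a full quarter turn to its stop, so that the cam locks the door against its seal; then take your hand away. Nothing is to be picked up: do not swing the door further open, and leave the spray can, the carton and the screwdriver where they are.

Things in the scene. Friction and masses are not known exactly. Their poses are not given: they have to be found in the camera images.
- enclosure: Light grey glass-fibre control enclosure, 300 x 300 x 150 mm without its door, lying on its back, fixed to the bench. Origin: centre of its underside; z up. Its +x points to the hinge side, -x to the door's free side (nearest the robot), y runs along the hinge. The hinge line lies at x = +146, z = 150 mm. The top of the shut door is level at z = 172 mm.
- shut_slot (a point): Fixed point of the enclosure: where the centre of the dial's slot floor comes to lie when the door is fully shut (enclosure x = -89, y = 0, z = 160 mm); axes as the enclosure's. A rubber seal under the free edge pushes back over the last 5 mm of closing; holding the door fully down by pressing on the dial takes about 8 N.
- door (a joint): Opening angle of the door, rad: 0 fully shut with the seal squeezed, growing as its free edge rises (starts 0.25 to 0.55). Door 300 x 300 x 22 mm, 0.5 kg; its stiff hinge holds it wherever it is left; 1 to 3 N down near the free edge moves it. Pushed shut and let go, it springs up to about 0.01 on the seal; locked it stays at about 0.003.
- door_edge (a point): Middle of the door's free edge, on its top face; moves with the door. Axes: x towards the hinge, y along the edge, z out of the top face. The top is flat and bare more than 60 mm to either side of the dial's centre; three small lamps and switches stand up to 24 mm high in a row 221 mm from this edge, towards the hinge.
- latch (a joint): Turn of the dial, rad: 0 open, growing clockwise seen from above, 1.571 locked at its stop (starts 0 to 0.3). It turns stiffly (0.15 N m with the door held fully down; up to 0.3 N m over the last third if the cam has to draw the door down) and stays where it is left. If it is turned before the door is down, its cam keeps the door from shutting.
- latch_slot (a point): Centre of the slot's floor on the axis of the grey dial, 80 mm across, flush in a black 106 mm square dish 4 mm proud of the door. Slot: straight across the dial, 80 long, 32 wide, 16 mm deep, open on top, ends closed by the dish. Moves with the dial. x: along the slot to a white pointer on its floor; z: out of the door. Pointer: open to enclosure -y, locked to its -x (white dot).
- can: Aluminium spray can standing upright, 62 mm in diameter, 170 mm tall; origin at the centre of its underside. A bystander.
- carton: Small cardboard carton, 80 x 55 x 50 mm; origin at the centre of its underside. A bystander.
- driver: Screwdriver with a black handle lying on the bench; origin under its middle. A bystander.

How it is judged:
By the outcome, as a careful person would: the job done as asked, in the order asked, and still so for the second after the job is handed in, with the robot touching nothing.
It also fails if it takes over 43 s, if anything falls off the work surface, if the arm or the gripper's body presses on something with over 40 N, if the wrist force passes 120 N, or if a joint passes its speed limit or range.

## Working session

There is one attempt and no reset: what is moved stays moved. The work goes in short steps, Python scripts to look and compute and a shell command to move; the robot and the scene stay as the last step left them, time stands still between calls to the robot, and variables do not carry over. Pictures are saved under pics/ and viewed, and the job is handed in when it is done.

```bash
mkdir -p pics; ls
python3 - <<'E'
from plant import readout, vision, r
import cv2
print(readout.get_state(), r.grasp_offset)
for n in("scene","top"):
    cv2.imwrite(f"pics/{n}0.png",vision.capture(n)); c=vision.get_calibration(n); print(n,c)
E
```

```text
pics
{'time_s': 0.0, 'joints': array([-5.74618946e+01,  2.05904712e+01,  6.34725043e-01, -2.03780166e-02,
       -7.01344563e+01, -1.65058545e+01]), 'qd': array([ 0.09789893,  0.02238805, -0.06396528,  0.01600299,  0.00081861,
        0.12884771]), 'joint_torque': array([-6.23352043e-04, -5.82719493e+01,  2.93066007e+01,  6.99758694e+00,
        6.94809831e-03, -1.70301364e-04]), 'tcp_pos': array([ 0.18625762, -0.64830023,  0.22563997]), 'eef_rot': array([  4.5173447 ,  89.90778514, 110.5426558 ]), 'contact_force': array([-0.85244646,  0.79360494,  0.04736219]), 'moment': array([-0.01609045, -0.05667416,  0.02887205]), 'gripper_width': 0.08741305291543577} 0.0188
scene {'intrinsics': array([[436.60292708,   0.        , 279.27978669],
       [  0.        , 436.60292708, 213.54964096],
       [  0.        ,   0.        ,   1.        ]]), 'pose': array([[ 0.68134995, -0.69243694,  0.23726217,  0.81058927],
       [ 0.73192   ,  0.64782326, -0.21123005, -0.15264486],
       [-0.00744046,  0.31757851,  0.94820279,  0.96980466],
       [ 0.        ,  0.        ,  0.        ,  1.        ]])}
top {'intrinsics': array([[416.60305596,   0.        , 275.42114869],
       [  0.        , 416.60305596, 215.92231413],
       [  0.        ,   0.        ,   1.        ]]), 'pose': array([[-0.00675265,  0.98531992, -0.17058446,  0.47083427],
       [-0.99977659, -0.01006913, -0.01858421,  0.01708494],
       [-0.02002903,  0.17042086,  0.98516779,  0.94649479],
       [ 0.        ,  0.        ,  0.        ,  1.        ]])}
```

View pics/scene0.png

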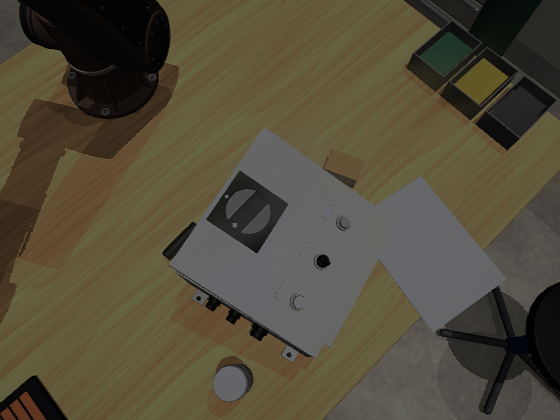

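View pics/top0.png

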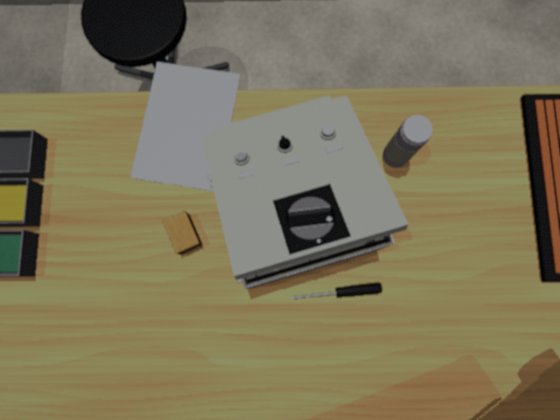

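The scene view shows the grey box with its door ajar, the dial at about (247,211). In the top view the dial is at about (311,218), the pointer at (329,219), the white dot at (319,241), the can at (410,140), the carton at (182,232) and the screwdriver at (340,293). I'll enlarge to get corner pixels.

Run:
```python
import cv2,numpy as np
for n,(x0,y0,x1,y1) in {"scene":(155,115,395,370),"top":(195,85,435,295)}.items():
    im=cv2.imread(f"pics/{n}0.png")[y0:y1,x0:x1]
    im=np.clip(im.astype(float)*1.8,0,255).astype(np.uint8)
    k=2.3 if n=="scene" else 2.8
    im=cv2.resize(im,None,fx=k,fy=k,interpolation=cv2.INTER_CUBIC)
    for v in range(0,300,20):
        cv2.putText(im,str(x0+v),(int(v*k),10),0,.35,(0,0,255),1); cv2.putText(im,str(y0+v),(0,int(v*k)+4),0,.35,(0,0,255),1)
        cv2.line(im,(int(v*k),12),(int(v*k),18),(0,0,255),1); cv2.line(im,(25,int(v*k)),(30,int(v*k)),(0,0,255),1)
    cv2.imwrite(f"pics/{n}0z.png",im)
```

```text
(no output)
```

View pics/scene0z.png

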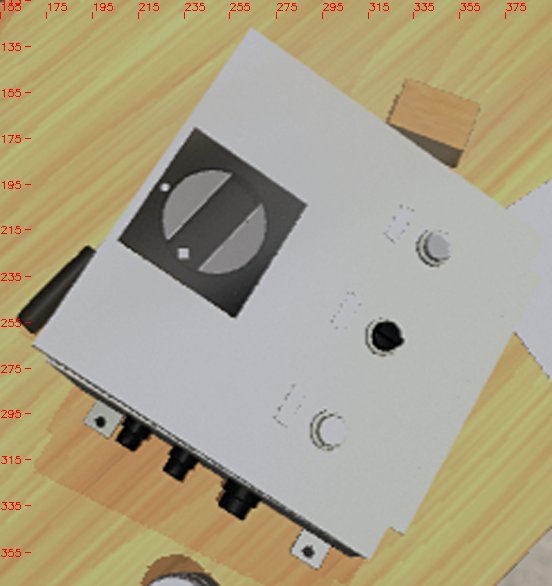

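View pics/top0z.png

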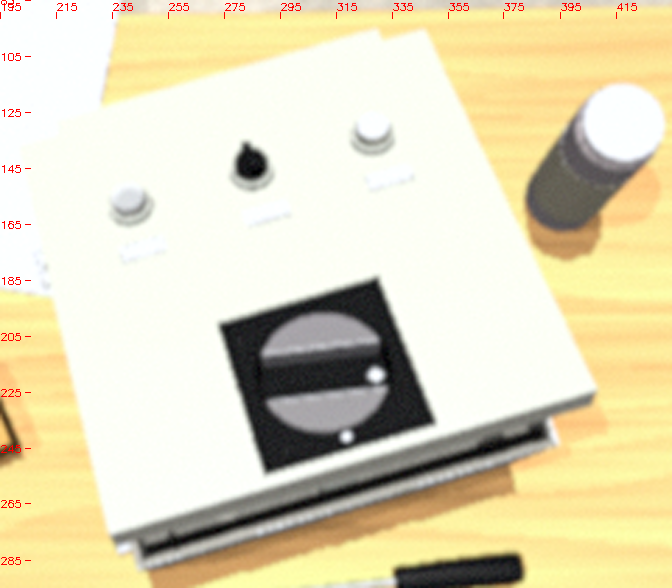

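```bash
cat > h.py <<'E'
import numpy as np, cv2
from plant import vision
def cam(n):
    c=vision.get_calibration(n); return np.array(c["intrinsics"]),np.array(c["pose"])
def P(n):
    K,T=cam(n); M=np.linalg.inv(T@np.diag([1,-1,-1,1])); return K@M[:3]
def tri(s,t):
    A,B=P("scene"),P("top"); X=cv2.triangulatePoints(A,B,np.array(s,float).T,np.array(t,float).T); X=X/X[3]
    e=[np.linalg.norm((Q@X)[:2]/(Q@X)[2]-np.array(p,float).T,axis=0) for Q,p in((A,s),(B,t))]
    return X[:3].T,e
def ray(n,p,z):
    K,T=cam(n); d=T[:3,:3]@(np.diag([1,-1,-1])@np.linalg.inv(K)@[p[0],p[1],1]); o=T[:3,3]; return o+d*(z-o[2])/d[2]
E
python3 - <<'E'
from h import *
np.set_printoptions(precision=4,suppress=True)
s=[(240.2,170.7),(206.3,219.3),(288.5,204.1),(257.6,253.3),(264.6,127.2),(170.2,265.9),(226.7,196.3),(234.6,225)]
t=[(289.6,253.6),(350.4,236.4),(273.6,200.7),(330.4,184.3),(235,276),(408.2,224.3),(318.6,240.7),(328.9,218.9)]
X,e=tri(s,t)
for n,x,a,b in zip("dF+ dF- dH+ dH- D+ D- dot ptr".split(),X,*e): print(n,x,a.round(2),b.round(2))
# plane fit of dish
c=X[:4].mean(0); n=np.linalg.svd(X[:4]-c)[2][2]; n*=np.sign(n[2]); print("c",c,"n",n,"tilt",np.degrees(np.arccos(n[2])))
ye=X[4]-X[5]; print("edge len",np.linalg.norm(ye),"yaw of y",np.degrees(np.arctan2(ye[1],ye[0])))
for a,b in((0,1),(2,3)): d=X[a]-X[b]; print(np.linalg.norm(d),np.degrees(np.arctan2(d[1],d[0])))
d=(X[2]+X[3]-X[0]-X[1])/2; print("x dir",np.degrees(np.arctan2(d[1],d[0])),np.linalg.norm(d),np.degrees(np.arcsin(d[2]/np.linalg.norm(d))))
p=X[7]-c; print("ptr yaw",np.degrees(np.arctan2(p[1],p[0])))
for nm,p in (("driverR",(380,289)),("drL",(295,298))): print(nm,ray("top",p,0.02))
print("can top",ray("top",(416,128),.17))
E
```

```text
dF+ [0.527  0.0082 0.2613] 0.61 0.73
dF- [ 0.5546 -0.0932  0.2588] 0.41 0.46
dH+ [0.6229 0.0352 0.2297] 0.87 0.98
dH- [ 0.6518 -0.0658  0.2275] 0.78 0.84
D+ [0.4915 0.0984 0.2599] 0.84 1.04
D- [ 0.5746 -0.1896  0.2562] 0.86 0.94
dot [ 0.5476 -0.0404  0.2612] 0.31 0.35
ptr [ 0.5882 -0.0613  0.2347] 0.31 0.34
c [ 0.5891 -0.0289  0.2443] n [0.2937 0.06   0.954 ] tilt 17.444101916270107
edge len 0.29974348106910037 yaw of y 106.11023803959024
0.10510626148436204 105.23303753471627
0.1049981896928202 105.98027727090519
x dir 15.71191434065766 0.10519115068485349 -17.401697494910124
ptr yaw -91.58189215126434
driverR [ 0.4672 -0.1924  0.02  ]
drL [ 0.4492 -0.0069  0.02  ]
can top [ 0.7765 -0.2436  0.17  ]
```

The triangulation agrees with the drawing: enclosure yaw is about 15.9°, the door about 17.4° (0.30 rad), and the slot line's yaw about 88°. The shut slot comes out near (0.571, -0.034, 0.160). I'll lift first, then go over, turning on the way so the last joint has room for the clockwise turn.

```bash
python3 -m handwheel '[[[0,0,1,1],[0,0,1,1],[0,0,0.6,1],[0.6,0.8,0,1],[0.7,0.95,0,1],[0.7,0.95,0,1],[0.7,0.95,0,1],[0.7,0.95,0,1]]]' 20 20
```

```text
time_s: 0.9
tcp_pos: [0.321, -0.4597, 0.3266]
eef_rot: [8.6, 89.2, 155.6]
contact_force: [1.1, -0.2, 0.2]
gripper_width: 0.0291
```

```bash
python3 -m handwheel '[[[0.7,0.95,0,1],[0.7,0.95,0,1],[0.7,0.95,0,1],[0.7,0.95,0,1],[0.7,0.95,0,1],[0.7,0.95,0,1],[0.7,0.95,0,1],[0.7,0.95,0,1]]]'; python3 -c "
from plant import readout;print(readout.get_state()['joints'])"
```

```text
time_s: 1.7
tcp_pos: [0.5498, -0.1403, 0.3257]
eef_rot: [2.8, 89.2, -168.5]
contact_force: [-0.2, -0.6, -0.8]
gripper_width: 0.0201
[  5.50514113   8.06582539  -3.25243737   0.08501283 -79.47764313
   3.18830073]
```

```bash
python3 -m handwheel '[[[0.35,0,-0.3,1],[0,0,-0.3,1],[0,0,-0.3,1],[0,0,-0.2,1],[0,0,0,1],[0,0,0,1],[0,0,0,1],[0,0,0,1]]]' && python3 -m handwheel '[[[0,0,-0.1,1],[0,0,-0.1,1],[0,0,-0.1,1],[0,0,-0.1,1],[0,0,-0.1,1],[0,0,-0.1,1],[0,0,-0.1,1],[0,0,0,0]]]'
```

```text
time_s: 2.5
tcp_pos: [0.5662, -0.1323, 0.2744]
eef_rot: [-17.5, 88.8, -146.5]
contact_force: [0.8, 0.4, 0.2]
gripper_width: 0.0198
time_s: 3.3
tcp_pos: [0.5638, -0.132, 0.2423]
eef_rot: [-32.0, 88.6, -124.5]
contact_force: [0.4, 0.5, 0.1]
gripper_width: 0.0204
```

Run:
```python
from plant import vision,readout
import cv2
print(readout.get_state()['contact_force'])
cv2.imwrite("pics/s1.png",cv2.convertScaleAbs(vision.capture("scene"),alpha=1.7))
```

```text
[0.39389882 0.45311845 0.11299542]
```

View pics/s1.png

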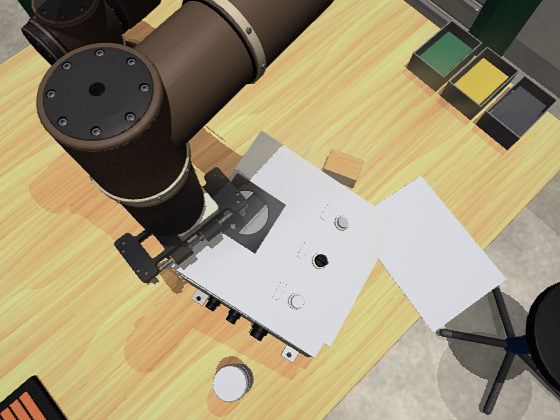

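The closed-to-20-mm fingers are over the free edge beside the dial (around (185,275)). The door corner at (262,131) has dropped slightly, so contact is just starting. Pushing down.

```bash
python3 -m handwheel '[[[0.05,-0.15,-0.15,0],[0,0,-0.15,0],[0,0,-0.15,0],[0,0,-0.15,0],[0,0,-0.15,0],[0,0,-0.15,0],[0,0,-0.15,0],[0,0,-0.15,0]]]' && python3 -m handwheel '[[[0,0,-0.15,0],[0,0,-0.15,0],[0,0,-0.15,0],[0,0,-0.1,0],[0,0,-0.1,0]]]'
```

```text
time_s: 4.15
tcp_pos: [0.5662, -0.1388, 0.191]
eef_rot: [-30.1, 88.6, -123.2]
contact_force: [-0.0, -0.5, 0.4]
gripper_width: 0.0201
time_s: 4.65
tcp_pos: [0.5661, -0.139, 0.1722]
eef_rot: [-20.8, 88.5, -113.7]
contact_force: [-14.7, 8.4, 34.5]
gripper_width: 0.0201
```

Door is bottomed out at z = 0.172. I'll lift and look.

```bash
python3 -m handwheel '[[[0,0,0.3,0],[0,0,1,0],[0,-1,0.5,0],[0,-1,0,0],[0,-1,0,0],[0,-1,0,0],[0,-1,0,0]]]';  python3 - <<'E'
from plant import vision,readout
import cv2
for n in("scene","top"):
    im=vision.capture(n);cv2.imwrite(f"pics/{n}2.png",cv2.convertScaleAbs(im,alpha=1.7))
    x0,y0,x1,y1=(155,115,395,370) if n=="scene" else (195,85,435,295)
    k=2.3 if n=="scene" else 2.8
    cv2.imwrite(f"pics/{n}2z.png",cv2.resize(cv2.convertScaleAbs(im[y0:y1,x0:x1],alpha=1.7),None,fx=k,fy=k,interpolation=cv2.INTER_CUBIC))
E
```

```text
time_s: 5.35
tcp_pos: [0.5678, -0.3404, 0.2501]
eef_rot: [-1.1, 88.6, -93.4]
contact_force: [0.1, 0.7, 0.0]
gripper_width: 0.0201
```

View pics/scene2z.png

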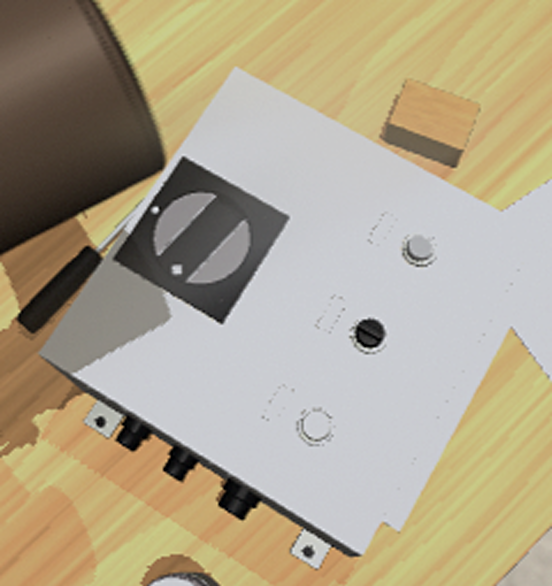

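View pics/top2z.png

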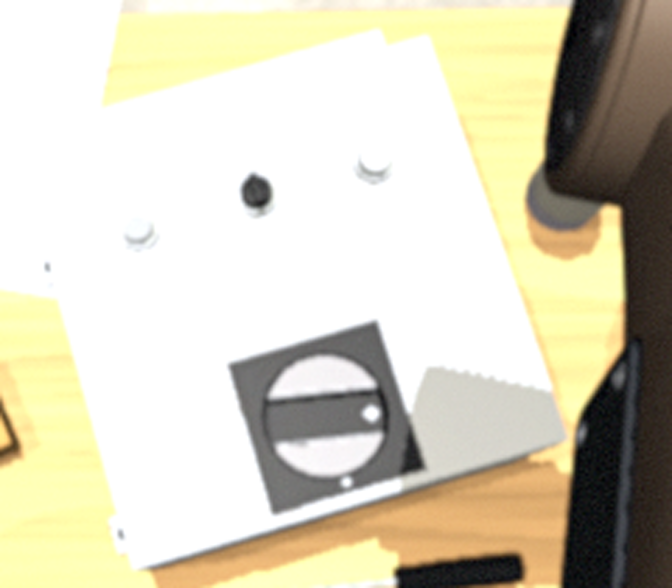

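Door is down; the dial is at top-zoom (325,416), scene-zoom (202,238), pointer still towards -y. Measuring again.

Run:
```python
from h import *
np.set_printoptions(precision=4,suppress=True)
S=lambda l:[(155+x/2.3,115+y/2.3) for x,y in l]; T=lambda l:[(195+x/2.8,85+y/2.8) for x,y in l]
s=S([(183,157),(113,257),(290,215),(222,324),(177,269),(155,210)])
t=T([(274,513),(424,468),(231,365),(377,321),(371,413),(346,482)])
X,e=tri(s,t)
for x,a in zip(X,e[0]): print(x,a)
c=X[:4].mean(0);print("c",c)
d=X[:4]; v=d[2]+d[3]-d[0]-d[1]; print("xdir",np.degrees(np.arctan2(v[1],v[0])), "tilt",np.degrees(np.arcsin(-v[2]/np.linalg.norm(v))))
p=X[4]-c;print("ptr",np.degrees(np.arctan2(p[1],p[0]))); p=X[5]-c;print("dot",np.degrees(np.arctan2(p[1],p[0])))
# slot edges, top view, plane z=.176
for a,b in(((268,399),(380,390)),((275,440),(383,431))):
    A,B=[ray("top",q,.176) for q in T([a,b])]; q=B-A; print("edge yaw",np.degrees(np.arctan2(q[1],q[0])))
for a,b in(((220,195),(163,252)),((247,218),(189,284))):
    A,B=[ray("scene",q,.176) for q in S([a,b])]; q=B-A; print("edge yaw",np.degrees(np.arctan2(q[1],q[0])))
```

```text
[0.5068 0.0013 0.1792] 0.4993113583222758
[ 0.5349 -0.0983  0.1793] 0.009561562725180953
[0.6063 0.0305 0.1788] 1.4998709570025925
[ 0.6359 -0.0704  0.1711] 0.5483711273949596
[ 0.5739 -0.0656  0.1642] 0.37764545683331147
[ 0.5265 -0.0467  0.1778] 0.2858607090772005
c [ 0.571  -0.0342  0.1771]
xdir 15.91133907713706 tilt 2.351996988019314
ptr -84.70851800513857
dot -164.37911065683824
edge yaw -85.91162068388083
edge yaw -85.7285909653328
edge yaw -85.57162235469382
edge yaw -82.32279547468646
```

```bash
python3 -m handwheel '[[[0,1,0,0.5],[0,1,0,0.5],[0,1,0,0.4],[0,1,0,0],[0,1,0,0],[0,1,0,0],[0,0.8,-0.3,0],[0,0.5,-0.3,0]]]'; python3 -m handwheel '[[[0,0,-0.2,0],[0,0,0,0],[0,0,0,0]]]'
```

```text
time_s: 6.25
tcp_pos: [0.5658, -0.044, 0.2214]
eef_rot: [-0.8, 88.6, -86.5]
contact_force: [-0.4, 0.3, -0.0]
gripper_width: 0.02
time_s: 6.55
tcp_pos: [0.565, -0.041, 0.2116]
eef_rot: [-4.7, 88.6, -90.2]
contact_force: [1.0, -0.1, 0.0]
gripper_width: 0.02
```

```bash
python3 -m handwheel '[[[0.15,0.17,-0.2,0],[0,0,-0.2,0],[0,0,-0.15,0],[0,0,0,0]]]'
python3 - <<'E'
from plant import vision,readout
import cv2
for n in("scene",):
    im=vision.capture(n)
    x0,y0,x1,y1=(155,115,395,370)
    cv2.imwrite(f"pics/{n}3z.png",cv2.resize(cv2.convertScaleAbs(im[y0:y1,x0:x1],alpha=2.2),None,fx=2.3,fy=2.3,interpolation=cv2.INTER_CUBIC))
E
```

```text
time_s: 6.95
tcp_pos: [0.5721, -0.036, 0.1881]
eef_rot: [-2.6, 88.7, -88.2]
contact_force: [0.2, -0.5, 0.2]
gripper_width: 0.0198
```

View pics/scene3z.png

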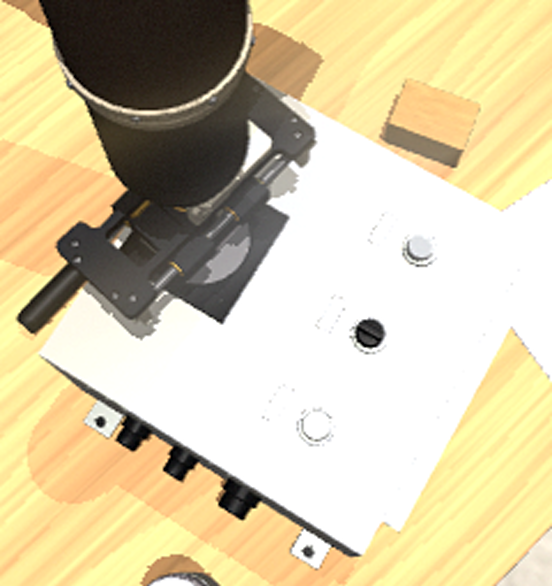

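The gripper sits above the dial, aligned with the slot. Descending into it.

```bash
python3 -m handwheel '[[[-0.02,0.04,-0.15,0],[0,0,-0.15,0],[0,0,-0.15,0],[0,0,-0.1,0],[0,0,0,0]]]'
```

```text
time_s: 7.5
tcp_pos: [0.5713, -0.0347, 0.1649]
eef_rot: [-0.4, 88.7, -86.1]
contact_force: [0.1, 0.1, -0.8]
gripper_width: 0.0197
```

```bash
python3 -m handwheel '[[[0,0,-0.1,0],[0,0,-0.05,0],[0,0,-0.05,0],[0,0,0,0]]]'
```

```text
time_s: 7.9
tcp_pos: [0.572, -0.0347, 0.1612]
eef_rot: [6.8, 88.6, -78.7]
contact_force: [-2.5, 0.1, 1.7]
gripper_width: 0.0195
```

```bash
python3 -m handwheel '[[[0,0,-0.04,0],[0,0,-0.04,0],[0,0,-0.04,0]]]'
```

```text
time_s: 8.2
tcp_pos: [0.5722, -0.0348, 0.1603]
eef_rot: [12.7, 88.5, -72.8]
contact_force: [-6.6, 2.3, 16.9]
gripper_width: 0.0204
```

```bash
python3 -m handwheel '[[[0,0,-0.03,-0.8],[0,0,-0.03,-0.8],[0,0,-0.03,-0.8],[0,0,-0.03,-0.8]]]';python3 -c "
from plant import readout;s=readout.get_state();print(s['moment'],s['joints'])"
```

```text
time_s: 8.6
tcp_pos: [0.5718, -0.0351, 0.1605]
eef_rot: [18.0, 88.4, -83.8]
contact_force: [-4.8, 1.1, 11.1]
gripper_width: 0.0201
[0.68454063 2.29354474 0.16547482] [ 17.11507929  13.86143098 -18.71700886   1.82006428 -57.73255849
  60.03358241]
```

```bash
python3 -m handwheel '[[[0,0,-0.04,-0.8],[0,0,-0.04,-0.8],[0,0,-0.04,-0.8],[0,0,-0.04,-0.8],[0,0,-0.04,-0.8],[0,0,-0.04,-0.8]]]';python3 -c "
from plant import readout;s=readout.get_state();print(s['moment'],s['joints'])"
```

```text
time_s: 9.2
tcp_pos: [0.571, -0.0354, 0.1604]
eef_rot: [27.5, 88.4, -99.2]
contact_force: [-7.0, 1.9, 13.5]
gripper_width: 0.0199
[0.9025057  2.73967727 0.0905034 ] [ 17.06313555  14.05023578 -18.43112344   1.72075017 -58.25300001
  35.35080328]
```

```bash
python3 -m handwheel '[[[0,0,-0.04,-0.8],[0,0,-0.04,-0.8],[0,0,-0.04,-0.8],[0,0,-0.04,-0.8],[0,0,-0.04,-0.8],[0,0,-0.04,-0.8],[0,0,-0.04,-0.8]]]';python3 -c "
from plant import readout;s=readout.get_state();print(s['moment'],s['joints'][5])"
```

```text
time_s: 9.9
tcp_pos: [0.5699, -0.0351, 0.1604]
eef_rot: [38.4, 88.4, -117.2]
contact_force: [-6.8, 2.5, 13.9]
gripper_width: 0.02
[ 1.00603151  2.72188394 -0.00474278] 6.827903673641734
```

```bash
python3 -m handwheel '[[[0,0,-0.04,-0.8],[0,0,-0.04,-0.8],[0,0,-0.04,-0.8],[0,0,-0.04,-0.8]]]';python3 -c "
from plant import readout;s=readout.get_state();print(s['moment'],s['joints'][5])"
```

```text
time_s: 10.3
tcp_pos: [0.5695, -0.0347, 0.1603]
eef_rot: [44.9, 88.5, -127.2]
contact_force: [-5.9, 2.4, 13.2]
gripper_width: 0.02
[1.07069868 2.58944339 0.1062538 ] -9.387921056278683
```

```bash
python3 -m handwheel '[[[0,0,-0.04,-0.6],[0,0,-0.04,-0.6],[0,0,-0.04,-0.6]]]';python3 -c "
from plant import readout;s=readout.get_state();print(s['moment'],s['joints'][5])"
```

```text
time_s: 10.6
tcp_pos: [0.5701, -0.0336, 0.1603]
eef_rot: [52.0, 88.7, -129.2]
contact_force: [-7.1, 1.1, 13.9]
gripper_width: 0.0204
[0.43351266 2.80007588 2.45187002] -18.39959563045151
```

The moment jumped to 2.5 N m at yaw -181°, so the dial is at its stop. I'll ease back within the slack, lift out and check.

```bash
python3 -m handwheel '[[[0,0,-0.03,0.8],[0,0,0,0.6],[0,0,0.3,0],[0,0,0.5,0],[0,0,1,0]]]' && python3 -m handwheel '[[[0,-1,0.8,0],[0,-1,0,0],[0,-1,0,0],[0,-1,0,0],[0,-1,0,0],[0,-1,0,0],[0,-1,0,0],[0,0,0,0]]]';  python3 - <<'E'
from plant import vision,readout
import cv2
for n in("scene","top"):
    im=vision.capture(n);cv2.imwrite(f"pics/{n}4.png",cv2.convertScaleAbs(im,alpha=1.7))
    x0,y0,x1,y1=(155,115,395,370) if n=="scene" else (195,85,435,295)
    k=2.3 if n=="scene" else 2.8
    cv2.imwrite(f"pics/{n}4z.png",cv2.resize(cv2.convertScaleAbs(im[y0:y1,x0:x1],alpha=1.7),None,fx=k,fy=k,interpolation=cv2.INTER_CUBIC))
E
```

```text
time_s: 11.1
tcp_pos: [0.5672, -0.034, 0.2305]
eef_rot: [41.3, 88.3, -132.8]
contact_force: [1.4, 0.1, -1.0]
gripper_width: 0.0204
time_s: 11.9
tcp_pos: [0.5706, -0.3232, 0.2768]
eef_rot: [78.5, 88.7, -96.1]
contact_force: [0.3, 0.6, -0.3]
gripper_width: 0.0199
```

View pics/scene4z.png

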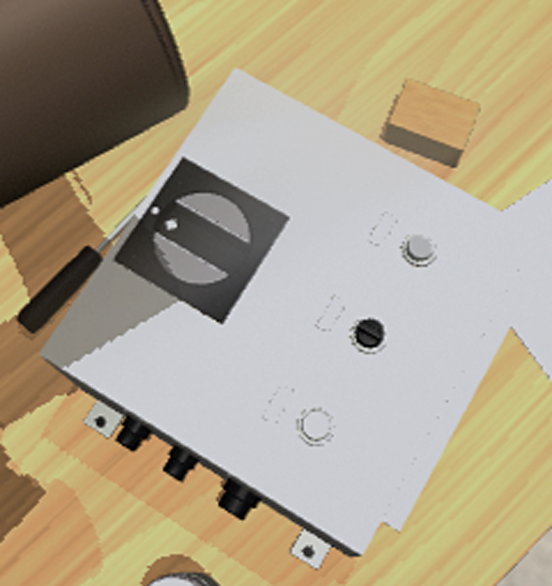

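View pics/top4.png

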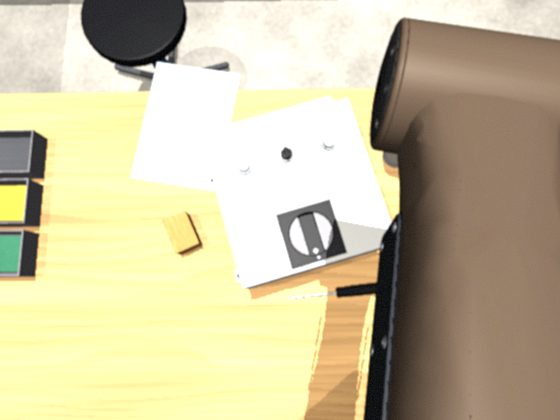

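View pics/top4z.png

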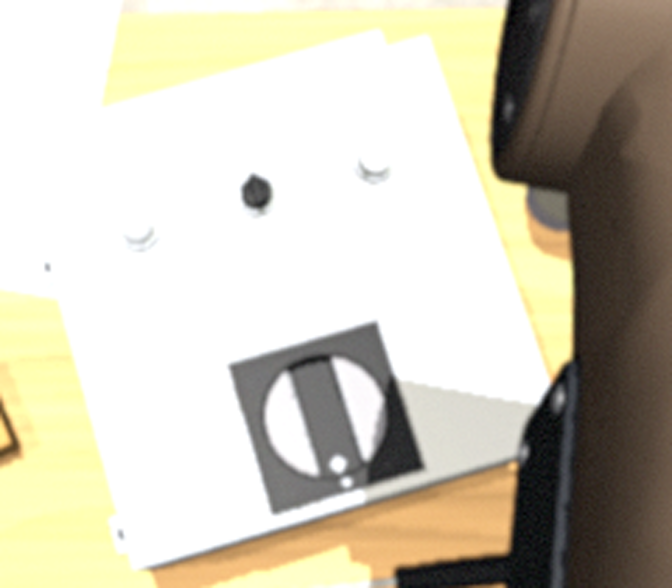

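The pointer (top zoom (338,464)) now faces the white dot (346,482). Checking the slot angle numerically.

Run:
```python
from h import *
S=lambda l:[(155+x/2.3,115+y/2.3) for x,y in l]; T=lambda l:[(195+x/2.8,85+y/2.8) for x,y in l]
for n,F,l in(("top",T,[((288,370),(318,475)),((334,365),(365,462))]),("scene",S,[((249,242),(178,203)),((227,277),(155,238))])):
  for a,b in l:
    A,B=[ray(n,q,.176) for q in F([a,b])]; q=B-A; print(n,np.degrees(np.arctan2(q[1],q[0])))
X,_=tri(S([(172,225),(155,210)]),T([(338,464),(346,482)]))
for x in X: d=x-np.array([.571,-.0342,0]); print(x,np.degrees(np.arctan2(d[1],d[0])))
import cv2
# door motion between shut-unlocked and locked: lamp/edge crops
a=cv2.imread('pics/scene2z.png',0);b=cv2.imread('pics/scene4z.png',0)
for (x,y) in((215,55),):
    p,q=a[y:y+70,x:x+70].astype('f4'),b[y:y+70,x:x+70].astype('f4');print(cv2.phaseCorrelate(p,q))
```

```text
top -165.17062474906396
top -163.78670305441514
scene -162.83581246820034
scene -162.10402620462355
[ 0.54012536 -0.04277316  0.15972585] -164.48128262273906
[ 0.52652372 -0.04666789  0.17775433] -164.34039579733647
((0.008433711321430337, 0.08771154175791906), 0.9346985896060496)
```

Run:
```python
import cv2,numpy as np
a=cv2.imread('pics/scene0.png');b=cv2.imread('pics/scene4.png')
for im,al in((a,1.7),(b,1)):
    g=cv2.convertScaleAbs(im,alpha=al)[340:420,190:280]; m=(g.min(2)>150)&(np.ptp(g,axis=2)<25); print(np.argwhere(m).mean(0)+[340,190],m.sum())
from plant import close_job,readout
print(readout.get_state()['contact_force']);
```

```text
[383.25512528 229.22665148] 878
[383.32491767 229.19319429] 911
[ 0.28889185  0.65071373 -0.2431624 ]
```

View pics/scene4.png

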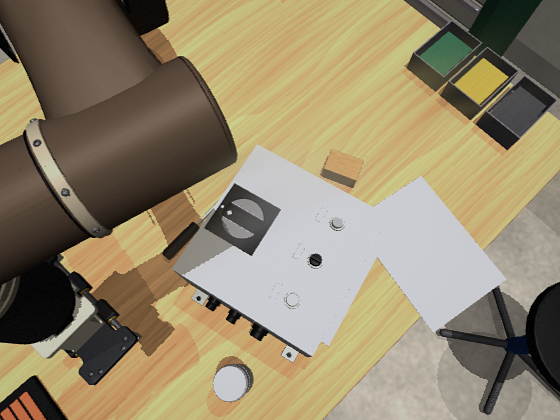

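The hand is clear at lower left, the door is shut with the pointer at the dot (229,212), and the can (229,383), carton (343,167) and screwdriver (185,240) have not moved.

```bash
python3 -c "
from plant import close_job;print(close_job())"
```

```text
the job is handed in; nothing more can be done
None
```

The door is shut and locked. I handed the job in at about 12 s, with the hand clear of everything. I pushed the door down beside the dial until it bottomed out at z = 0.172 m. I then set both fingertips in the slot, pressed with about 14 N, and turned the dial clockwise to its stop, where the moment jumped to 2.5 N m.

- **Lock angle:** the pointer reads -164.5° and the white dot -164.3°; the stop should be at about -164.1°. The slot edges alone scatter between -162.1° and -165.2°, which I put down to pixel accuracy.
- **Door:** it stayed down after I let go. I did not measure the difference between locked (about 0.003 rad) and merely shut (about 0.01 rad), as it is too small for these pictures. The edge of the door showed almost no shift between the two.
- **Bystanders:** the can is where it was to within 0.1 pixel in the scene view. The carton and screwdriver look unmoved, judged by eye only.
- **Forces:** the largest wrist force I saw was about 38 N, as the door bottomed out. The final contact force reads about zero.

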